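# Free the left-hand nut and drive the clamp wedge home

## Robot

A 6-joint arm with a two-finger parallel gripper is mounted at the origin on a cart in front of the work surface, level with it; the furniture and walls round the work are solid. World frame = base frame: x ahead of the robot, y to its left, z up, the work surface at z = 0. Lengths are in m, angles in rad, forces in N, time in s.
With the tool pointing down it reaches from about 0.4 to 0.825 m from the base axis. Payload 7 kg.
Tool frame: the origin (TCP) lies midway between the tips of the shut fingers; the grasp point (between the pads) lies 19 mm behind it; z points along the fingers, y is the line along which they close (so a half turn about z gives the same grasp; the last joint's range is limited). The gripper opens to 88 mm and grips with 3 to 60 N. Pads are 19 mm wide; open, the fingers measure 130 mm over their backs; the gripper's body (78 mm by 193 mm) begins 47 mm behind the grasp point.
Start: joints at [1.467, 0.359, 0.012, 0, -1.224, -0.288], TCP at [0.258, 0.624, 0.227] pointing down, gripper open.
Joint ranges: [-3.07, 3.07], [-1.43, 2.12], [-1.02, 1.25], [-3.03, 1.67], [-3.05, -0], [-3.03, 3.03]. Speed limits (rad/s): [2.39, 2.39, 3.01, 3.14, 3.14, 3.14].

## Interface

Orientations are given as a rotation vector (axis times angle).
In Python, from plant import sensors, cams, manip gives the robot as it stands. The module is installed in compiled form; this text tells all that it offers.
- The arm moves only by the tool carry_out, never from a script. Its argument "rows" is text: rows parted by semicolons, each of 5 numbers parted by spaces: the finger opening in cm, from 0 to 8.76, then the shift along the tool's x, y, z in cm, then the turn about the tool's z in degrees. A call has 1 to 20 rows; each row shifts and turns the commanded pose from where the row before left it, along the tool's axes as they then stand; what a row does not reach is not made up. A row lasts 1/12 s, in which the tool goes at most 41.7 mm and 7.16 degrees, less where a joint would pass 70% of its speed; a pose out of reach is approached as far as the arm can. A call with a gripper value outside its range is refused whole. The fingers move at their own pace and stop on an object; "grip_force" is the grip in N (left out, the last holds). Time passes only in rows, so rows that do not move let the fingers close. It gives the time, the measured TCP pose, the force, the opening and the grip force at its end, in the units of the state.
- sensors.read_state(): the state, without advancing time (a new reading comes with each control period).
- cams.snapshot(name): name is "side" or "top"; returns a dict with "img" (420x560x3 uint8, blue, green, red), "z_map" (420x560 float32, m along the optical axis (not along the pixel's ray), 0 where there is no reading), "fx", "fy", "cx", "cy" (pixels), "k1" (the pictures are not rectified: a ray, as slopes to the right and down, at radius r is drawn at 1 + k1 r^2 times it, then the intrinsics apply), "eye" and "rotation" of the camera in the world. Camera axes: x right, y up, looking along -z (the intrinsics and any distortion apply to the point x, -y, -z); pixel columns grow to the right and rows downward; lengths in m; the calibration is good to about 2 mm. A picture is of the moment at which its call begins.
- manip.finish_job(): hands the job in; it is judged then, once.
Trained networks look in a picture, given as the dict that the camera call returned (one of the last four; its "shot" number tells which), for a name from the list of things; names that differ only in an ending like _2 or _b are one class to them, and where a whole thing is asked for, a point or a joint stands for the part that bears it (a point fixed in the world has none). Each returns a list of dicts, best first, with "conf" (0 to 1); they miss things now and then, are a little off and sometimes report something else, mostly with a low value. They report only what shows in the picture. A call takes as long as a camera call.
- cams.boxes_of(picture, thing): "point" ([x, y, z] in m, in world coordinates, good to about 4 mm: the middle of the surface that is visible of it).
- cams.trace(picture, thing): "region" (420x560 bool, what is visible of it).
The state is a dict: "time": time; "joint_pos": joint angles; "dq": joint speeds; "joint_efforts": joint torques, N m; "position": TCP position; "eef_rot": TCP orientation; "force": force on the tool from outside, world axes, zero at the start; "torque": the same for the moment, N m; "finger_gap": finger opening in m; "grip_force": force on a finger pad.
Only numpy, scipy, OpenCV 4.12 (cv2) and the standard library are available. Lean on these libraries where they do the work, as an engineer would, in place of code of your own. Each camera call takes 0.05 s, during which the arm holds its last target. There are 200 camera calls.

## Task

The specimen disc is loose in the wedge clamp. Release the hand nut that holds the keeper down over the wedge: it has a left-hand thread, so turn it clockwise as seen from above until it stops fully open, and never tighten it. Then drive the wedge in with the hammer alone, in several short taps of about a centimetre with the hammer drawn back off the wedge between them, until the wedge stops and the disc is gripped tight; leave the nut open, lay the hammer flat on the bench off the clamp, and do not disturb the bottle, the V anvil, the loupe or the screwdriver.

Things in the scene. Friction and masses are not known exactly. Their poses are not given: they have to be found in the camera images.
- fixture: dark grey base plate of the wedge clamp, fixed, 12 mm thick, spanning x -75..+76, y -45..+75 mm of its own frame; origin at bench height. Along its x: front rail (x -70..-51, 30 mm high) nearest the robot, wedge, moving jaw (34 mm high), specimen disc, fixed jaw (x 61..74, 38 mm high). The wedge is driven along its +y
- nut (a joint): turning of the hand nut, rad: 0 hard tight, grows CLOCKWISE seen from above (left-hand thread: clockwise loosens, counter-clockwise tightens), 2.6 fully open at a hard stop. Friction 0.12 N m; stays where it is left. Nut and keeper rise 5 mm per rad
- nut_grip (a point): middle of the nut's straight dark wing bar, on its vertical axis (x -60, y +20 mm of the fixture). Bar: 56 mm along this frame's x, 16 mm thick in y (grip across this), 23 mm high, this point at mid height, 62 mm over the bench at 0 rad. The stud's end (11 mm) stands through it, 90 mm over the bench. The flat keeper strap (24 mm wide, reaching over the wedge) has its top 20 mm below this point
- wedge (a joint): advance of the steel wedge along the fixture's +y, m: 0 outermost, 0.034 home at its hard stop. Friction 5 N, it stays where it is left. Until the nut is turned to about 1.8 rad the keeper blocks a step on the wedge at 0.009. It pushes the moving jaw 1 mm towards the disc per 8 mm; the disc is squeezed over the last 6 mm
- wedge_face (a point): centre of the end face of the wedge's striking head, the face to be hit, looking to the fixture's -y (axes as the fixture's). Face 27 mm wide (x) and 36 mm high (14 to 50 mm over the bench); it moves with the wedge
- specimen: steel disc 58 mm in diameter and 15 mm high, lying on the base plate between the jaws; origin in its underside's centre
- hammer: wooden-handled hammer, steel head with two equal round black faces; 215 mm long, about 0.3 kg, lying flat. Origin on the underside below the handle, z up as it lies. Handle (20 mm wide in y, 22 mm high in z, centre at z 15 mm) along x from -110 to +75 mm; head across it at x +90 mm, 30 mm in diameter, faces at y -42 and +42 mm; either may strike
- hammer_grip (a point): a good point to grip the handle, at hammer x +30, z 15 mm, on its centre line, near the centre of mass; grip across the 20 mm (hammer y)
- hammer_head (a point): centre of the hammer's head, hammer x +90, z 15 mm; the faces are 42 mm from it along the hammer's -y and +y
- bottle: white bottle with a cap, 52 mm across, 130 mm high, standing to the left of the clamp (loose; origin under it)
- v_anvil: black V anvil, 41 mm across, 47 mm high, standing to the right of the clamp (loose; origin under it)
- loupe: black stand loupe, 39 mm across, 32 mm high, standing in front of the clamp (loose; origin under it)
- screwdriver: screwdriver lying on the bench, 191 mm long along its y, handle 28 mm thick (loose; origin under its middle)
- jaw: moving jaw of the clamp, a steel block 70 mm wide between wedge and disc; origin at the fixture's origin when the wedge is at 0; it cannot be moved by hand

How it is judged:
By the outcome, as a careful person would: the job done as asked, in the order asked, and still so for the second after the job is handed in, with the robot touching nothing.
It also fails if it takes over 64 s, if anything falls off the work surface, if the arm or the gripper's body presses on something with over 40 N, if the wrist force passes 120 N, or if a joint passes its speed limit or range.

## Working session

There is one attempt and no reset: what is moved stays moved. The work goes in short steps, Python scripts to look and compute and a tool call to move; the robot and the scene stay as the last step left them, time stands still between calls to the robot, and variables do not carry over. Pictures are saved under pics/ and viewed, at most 10 in all, crops included, and the job is handed in when it is done.

Besides the shell and the picture viewer there is one more tool, called after "Request:" in YAML: its name, and indented under it one key for each argument. carry_out: Moves the arm, as the interface text tells. Its arguments: {"type":"object","properties":{"rows":{"type":"string"},"grip_force":{"type":"number"}},"required":["rows"]}

```bash
mkdir -p pics; cat > h.py <<'E'
import numpy as np,cv2
from plant import sensors,cams,manip
def cloud(p):
    h,w=p["z_map"].shape
    u,v=np.meshgrid(np.arange(w),np.arange(h))
    xd=(u-p["cx"])/p["fx"];yd=(v-p["cy"])/p["fy"]
    x,y=xd.copy(),yd.copy()
    for _ in range(8):
        s=1+p["k1"]*(x*x+y*y);x=xd/s;y=yd/s
    z=p["z_map"]
    c=np.stack([x*z,-y*z,-z],-1)
    return c@np.array(p["rotation"]).T+np.array(p["eye"])
E
python3 - <<'E'
from h import *
s=sensors.read_state();print({k:np.round(v,3) for k,v in s.items()})
for n in("side","top"):
    p=cams.snapshot(n);cv2.imwrite(f"pics/{n}0.png",p["img"]);print(n,np.round(p["eye"],3),np.round(p["rotation"],2).tolist(),p["fx"],p["k1"])
    for t in "fixture nut nut_grip wedge wedge_face specimen hammer hammer_grip hammer_head bottle v_anvil loupe screwdriver jaw".split():
        print(t,[(np.round(d["point"],3).tolist(),round(d["conf"],2)) for d in cams.boxes_of(p,t)[:2]])
E
```

```text
{'time': np.float64(0.0), 'joint_pos': array([ 1.467,  0.359,  0.011, -0.   , -1.224, -0.288]), 'dq': array([-0.   ,  0.   , -0.002, -0.001,  0.001,  0.001]), 'joint_efforts': array([ 1.0000e-03, -5.8271e+01,  2.9305e+01,  6.9970e+00,  7.0000e-03,
       -0.0000e+00]), 'position': array([0.258, 0.623, 0.226]), 'eef_rot': array([ 3.08 , -0.611, -0.   ]), 'force': array([ 0.322, -0.454, -0.51 ]), 'torque': array([ 0.012, -0.01 ,  0.002]), 'grip_force': np.float64(0.0), 'finger_gap': np.float64(0.088)}
side [ 0.423 -0.826  0.491] [1.12, -0.07, -0.12] 463.75844970962413 -0.1343005742119185
fixture [([0.537, 0.061, 0.033], 0.56), ([0.558, 0.076, 0.031], 0.43)]
nut [([0.501, 0.08, 0.066], 0.85)]
nut_grip [([0.501, 0.082, 0.064], 0.69)]
wedge [([0.534, 0.006, 0.041], 0.88)]
wedge_face [([0.541, 0.005, 0.04], 0.56)]
specimen [([0.597, 0.075, 0.029], 0.62)]
hammer [([0.468, -0.241, 0.018], 0.94), ([0.434, 0.134, 0.02], 0.41)]
hammer_grip [([0.468, -0.245, 0.018], 0.67)]
hammer_head [([0.465, -0.242, 0.022], 0.78)]
bottle [([0.555, 0.209, 0.072], 0.59), ([0.501, 0.08, 0.067], 0.52)]
v_anvil [([0.637, -0.046, 0.038], 0.71), ([0.6, 0.079, 0.027], 0.26)]
loupe [([0.432, 0.129, 0.021], 0.61)]
screwdriver [([0.498, 0.324, 0.017], 0.55)]
jaw [([0.558, 0.075, 0.03], 0.64)]
top [0.485 0.029 1.373] [0.03, -0.03, -1.58] 472.0792492715948 -0.12583741799196502
fixture [([0.548, 0.094, 0.029], 0.63), ([0.634, -0.04, 0.048], 0.61)]
nut []
nut_grip [([0.512, 0.329, 0.022], 0.19)]
wedge [([0.634, -0.041, 0.043], 0.45)]
wedge_face []
specimen [([0.599, 0.093, 0.03], 0.71)]
hammer [([0.571, -0.245, 0.021], 0.9)]
hammer_grip [([0.571, -0.246, 0.023], 0.74)]
hammer_head [([0.565, -0.247, 0.025], 0.79)]
bottle [([0.55, 0.217, 0.099], 0.87)]
v_anvil [([0.631, -0.037, 0.044], 0.55)]
loupe [([0.63, -0.039, 0.046], 0.56), ([0.599, 0.093, 0.031], 0.5)]
screwdriver [([0.513, 0.329, 0.023], 0.81)]
jaw [([0.553, 0.082, 0.034], 0.74)]
```

```bash
sed -i 's/c@np.array(p\["rotation"\]).T/c@cv2.Rodrigues(np.array(p["rotation"],float))[0].T/' h.py
```

```text
(no output)
```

View pics/side0.png

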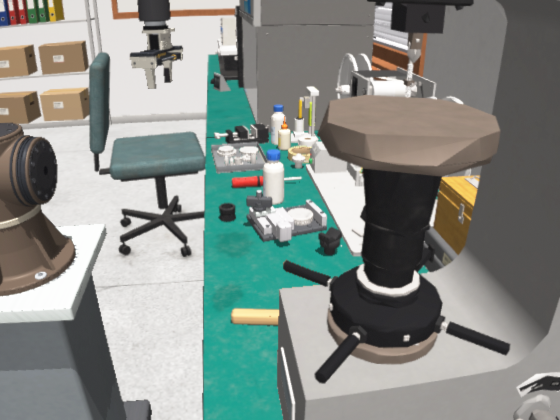

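View pics/top0.png

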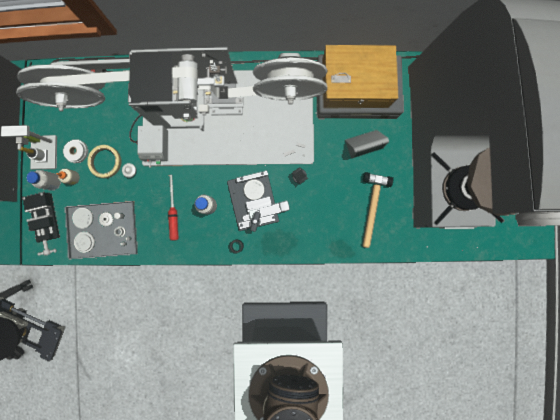

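```bash
python3 - <<'E'
from h import *
C=[]
for n in("top","side"):
    p=cams.snapshot(n);c=cloud(p)[p["z_map"]>0];col=p["img"][p["z_map"]>0];C.append(np.c_[c,col])
    np.save(n+"0.npy",C[-1])
    for t in ["fixture","hammer","bottle","v_anvil","loupe","screwdriver","specimen","nut","wedge"]:
        r=cams.trace(p,t)
        if r:
            q=cloud(p)[r[0]["region"]&(p["z_map"]>0)]
            print(n,t,round(r[0]["conf"],2),len(q),np.round(np.percentile(q,[2,50,98],axis=0),3).tolist())
def draw(c,x0,x1,y0,y1,s=4):
    m=(c[:,0]>x0)&(c[:,0]<x1)&(c[:,1]>y0)&(c[:,1]<y1)&(c[:,2]<.15);c=c[m];c=c[np.argsort(c[:,2])]
    im=np.zeros((int((x1-x0)*1000*s/2),int((y1-y0)*1000*s/2),3),np.uint8)
    for q in c:
        r=int((x1-q[0])*1000*s/2);k=int((y1-q[1])*1000*s/2)
        h=np.uint8([[[int(np.clip(q[2]*1000*2,0,170)),255,255]]]);cv2.circle(im,(k,r),2,cv2.cvtColor(h,cv2.COLOR_HSV2BGR)[0,0].tolist(),-1)
    for a in np.arange(np.ceil(x0*20)/20,x1,.05): cv2.putText(im,f"{a:.2f}",(0,int((x1-a)*1000*s/2)),0,.4,(255,255,255))
    for a in np.arange(np.ceil(y0*20)/20,y1,.05): cv2.putText(im,f"{a:.2f}",(int((y1-a)*1000*s/2),10),0,.4,(255,255,255))
    return im
a=draw(C[0],.42,.68,-.04,.15);b=draw(C[1],.42,.68,-.04,.15)
cv2.imwrite("pics/ortho.png",np.hstack([a,b]));print(a.shape)
E
```

```text
top fixture 0.62 1928 [[0.488, 0.006, 0.007], [0.55, 0.091, 0.029], [0.635, 0.158, 0.078]]
top hammer 0.81 741 [[0.432, -0.303, 0.009], [0.569, -0.247, 0.024], [0.636, -0.223, 0.032]]
top bottle 0.62 326 [[0.527, 0.201, 0.017], [0.548, 0.219, 0.101], [0.572, 0.245, 0.134]]
top v_anvil 0.76 175 [[0.612, -0.057, 0.002], [0.63, -0.038, 0.042], [0.65, -0.021, 0.051]]
top loupe 0.55 47 [[0.479, 0.078, 0.072], [0.493, 0.087, 0.077], [0.526, 0.096, 0.081]]
top screwdriver 0.57 326 [[0.452, 0.316, -0.003], [0.505, 0.327, 0.023], [0.586, 0.345, 0.032]]
top specimen 0.52 361 [[0.567, 0.063, 0.01], [0.594, 0.091, 0.027], [0.621, 0.12, 0.033]]
top nut 0.67 148 [[0.476, 0.074, 0.027], [0.504, 0.086, 0.074], [0.53, 0.099, 0.089]]
side hammer 0.66 284 [[0.482, 0.072, 0.049], [0.507, 0.079, 0.066], [0.531, 0.089, 0.077]]
side bottle 0.69 979 [[0.529, 0.198, 0.003], [0.553, 0.208, 0.07], [0.578, 0.238, 0.132]]
side v_anvil 0.93 396 [[0.614, -0.061, 0.007], [0.634, -0.048, 0.04], [0.655, -0.025, 0.05]]
side loupe 0.61 276 [[0.418, 0.124, 0.003], [0.435, 0.132, 0.023], [0.453, 0.16, 0.034]]
side screwdriver 0.79 360 [[0.459, 0.312, -0.0], [0.504, 0.319, 0.017], [0.633, 0.399, 0.028]]
side specimen 0.51 295 [[0.575, 0.062, 0.017], [0.598, 0.079, 0.029], [0.622, 0.116, 0.031]]
side nut 0.78 324 [[0.48, 0.073, 0.045], [0.505, 0.08, 0.066], [0.531, 0.097, 0.077]]
side wedge 0.64 410 [[0.524, -0.008, 0.022], [0.541, 0.002, 0.041], [0.562, 0.067, 0.053]]
(520, 380, 3)
```

View pics/ortho.png

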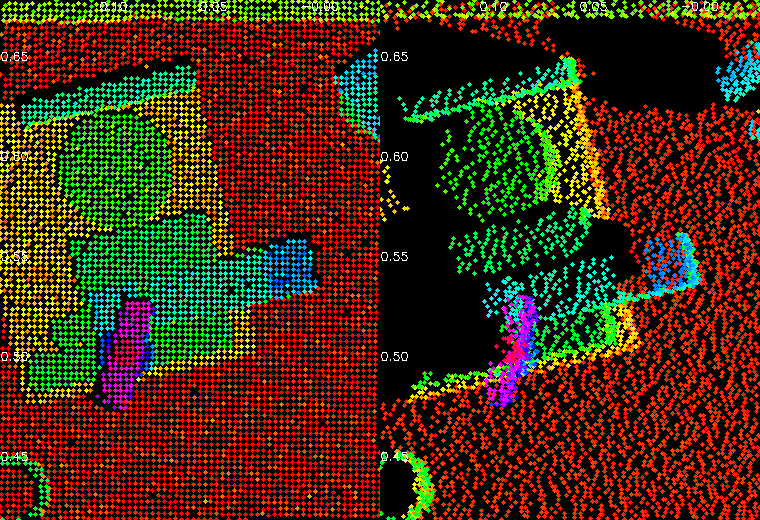

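```bash
cat > fit.py <<'E'
from h import *
from scipy.optimize import minimize
def loc(c,p):
    R=np.array([[np.cos(p[2]),-np.sin(p[2])],[np.sin(p[2]),np.cos(p[2])]]);return (c[:,:2]-p[:2])@R
def inb(l,a,b,c,d): return (l[:,0]>a)&(l[:,0]<b)&(l[:,1]>c)&(l[:,1]<d)
def nm(f,x0,d): return min((minimize(f,x0,method="Nelder-Mead",options=dict(initial_simplex=np.array([x0]+[np.add(x0,s*np.array(e)) for e in np.diag(d)]))) for s in(1,-1)),key=lambda r:r.fun)
E
python3 - <<'E'
from fit import *
for n in("top","side"):
    c=np.load(n+"0.npy");A=c[(abs(c[:,0]-.565)<.12)&(abs(c[:,1]-.085)<.11)&(c[:,2]<.15)]
    def f(p):
        l=loc(A,p);h=np.zeros(len(A));h[inb(l,-75,76,-45,75) if 0 else inb(l,-.075,.076,-.045,.075)]=.012
        h[inb(l,-.07,-.051,-.045,.075)]=.03;h[inb(l,.061,.074,-.035,.065)]=.038
        w=~(inb(l,-.051,.06,-.12,.1)&(l[:,0]<.02)|(np.hypot(l[:,0]+.06,l[:,1]-.02)<.04)|inb(l,.0,.06,-.02,.06))
        return np.minimum(abs(A[:,2]-.002-h),.012)[w].sum()/w.sum()
    r=nm(f,[.5665,.082,.2],[.006,.006,.04]);p=r.x;print(n,"fixture",r.x.round(4),r.fun.round(5))
    l=loc(A,p)
    b=A[(A[:,2]>.058)&(np.hypot(l[:,0]+.06,l[:,1]-.02)<.04)]
    q=cv2.minAreaRect((b[:,:2]*1000).astype(np.float32));print("bar",q,np.percentile(b[:,2],[50,90,99]).round(4))
    nx=np.array([-.06,.02]);cs=np.cos(p[2]);sn=np.sin(p[2]);print("nut axis",p[:2]+[cs*nx[0]-sn*nx[1],sn*nx[0]+cs*nx[1]])
    w=l[(A[:,2]>.043)&inb(l,-.06,-.01,-.12,-.03)];print("wedge head",np.percentile(w,[1,50,99],axis=0).round(4))
    H=c[(c[:,0]>.40)&(c[:,0]<.68)&(abs(c[:,1]+.25)<.08)&(c[:,2]>.012)&(c[:,2]<.045)]
    def g(p):
        l=loc(H,p);i=inb(l,-.11,.075,-.010,.010)|inb(l,.075,.105,-.042,.042);return -i.sum()+2000*np.hypot(*(l.mean(0)-l.mean(0)))+.0
    r=nm(g,[.53,-.25,-.15],[.01,.01,.08]);print("hammer",r.x.round(4),r.fun,len(H),np.percentile(H,[1,99],axis=0)[:,:3].round(3).tolist())
E
```

```text
top fixture [0.5667 0.0811 0.2253] 0.00402
bar ((502.8568115234375, 86.52692413330078), (20.649459838867188, 54.463871002197266), 78.72492218017578) [0.0761 0.0875 0.092 ]
nut axis [0.50379394 0.0872187 ]
wedge head [[-0.0506 -0.0807]
 [-0.0378 -0.0668]
 [-0.0245 -0.0342]]
hammer [ 0.5331 -0.2475 -0.196 ] -719.0 735 [[0.429, -0.305, 0.013], [0.639, -0.222, 0.033]]
side fixture [0.5736 0.0828 0.0953] 0.00395
bar ((504.468017578125, 83.6861801147461), (18.611949920654297, 55.513980865478516), 75.35894012451172) [0.0719 0.0819 0.0909]
nut axis [0.5119235  0.09703572]
wedge head [[-0.0471 -0.0882]
 [-0.035  -0.0799]
 [-0.0193 -0.0369]]
hammer [ 0.5289 -0.2488 -0.1737] -566.0 572 [[0.428, -0.252, 0.012], [0.501, -0.225, 0.026]]
```

```bash
cat > go.py <<'E'
from h import *
def go(x,y,z,yaw):
    s=sensors.read_state();R=cv2.Rodrigues(np.array(s["eef_rot"]))[0]
    ps=np.degrees(np.arctan2(R[1,0],R[0,0]));d=np.array([x,y,z])-s["position"]
    t=(ps-yaw+90)%180-90
    print("t",s["time"],"pos",s["position"].round(4),"yaw",round(ps,1),"j",s["joint_pos"].round(2),"F",s["force"].round(1),"T",s["torque"].round(2),"gap",s["finger_gap"])
    a=np.radians(ps);print("turn",round(t,1),"shift now-axes cm",(R.T@d*100).round(2))
    a=np.radians(ps-t);print("shift after turn",(100*np.array([np.cos(a)*d[0]+np.sin(a)*d[1],np.sin(a)*d[0]-np.cos(a)*d[1],-d[2]])).round(2))
E
python3 -c "
from go import *
go(.5035,.0865,.15,-12)"
```

```text
t 2.5 pos [0.2578 0.6238 0.2266] yaw -22.4 j [ 1.47  0.36  0.01 -0.   -1.22 -0.29] F [-1.3 -0.8 -0.2] T [-0.04 -0.02 -0.03] gap 0.08773515425666947
turn -10.4 shift now-axes cm [43.23 40.27  7.66]
shift after turn [35.21 47.45  7.66]
```

Request:
carry_out:
  rows: "5 0 0 0 -5.2;5 0 0 0 -5.2;5 1.95 2.65 0 0;5 1.95 2.65 0 0;5 1.95 2.65 0 0;5 1.95 2.65 0 0;5 1.95 2.65 0 0;5 1.95 2.65 0 0;5 1.95 2.65 0 0;5 1.95 2.65 0 0;5 1.95 2.65 0 0;5 1.95 2.65 0 0;5 1.95 2.65 0 0;5 1.95 2.65 0 0;5 1.95 2.65 0 0;5 1.95 2.65 0 0;5 1.95 2.65 0 0;5 1.95 2.65 0 0;5 1.95 2.65 2 0;5 0 0 2 0"
  grip_force: 40

```text
time: 4.17
position: [0.4899, 0.1106, 0.1872]
eef_rot: [-3.122, 0.334, -0.004]
force: [-0.1, 0.7, -0.5]
finger_gap: 0.0498
grip_force: 0.0
```

```bash
python3 -c "
from go import *
go(.5035,.0865,.049,-12)"
```

```text
t 4.1667 pos [0.4899 0.1106 0.1872] yaw -12.2 j [ 0.61  0.1  -0.42  0.   -1.04  0.74] F [-0.1  0.7 -0.5] T [ 0.04  0.05 -0.  ] gap 0.04978867510621129
turn -0.2 shift now-axes cm [ 1.81  2.09 13.82]
shift after turn [ 1.84  2.08 13.82]
```

Request:
carry_out:
  rows: "5 0 0 3 0;5 0 0 3 0;5 0 0 0 0;5 0 0 0 0"

```text
time: 4.5
position: [0.4873, 0.1134, 0.1261]
eef_rot: [3.122, -0.329, -0.003]
force: [0.8, 0.3, 0.8]
finger_gap: 0.0498
grip_force: 0.0
```

```bash
python3 -c "
from go import *
go(.5035,.0865,.049,-12)
p=cams.snapshot('top');c=cloud(p);m=(abs(c[...,0]-.55)<.15)&(abs(c[...,1]-.07)<.15)
v,u=np.nonzero(m);im=p['img'][v.min():v.max(),u.min():u.max()]
q=cams.snapshot('side')['img'][130:270,190:380]
cv2.imwrite('pics/a.png',np.hstack([cv2.resize(im,(400,400)),cv2.resize(q,(400,400))]))
"
```

```text
t 4.5 pos [0.4873 0.1134 0.1261] yaw -12.0 j [ 0.62  0.17 -0.5   0.   -0.9   0.74] F [0.8 0.3 0.8] T [-0.01 -0.08  0.05] gap 0.04981031604093783
turn -0.0 shift now-axes cm [2.16 2.28 7.71]
shift after turn [2.14 2.3  7.71]
```

View pics/a.png

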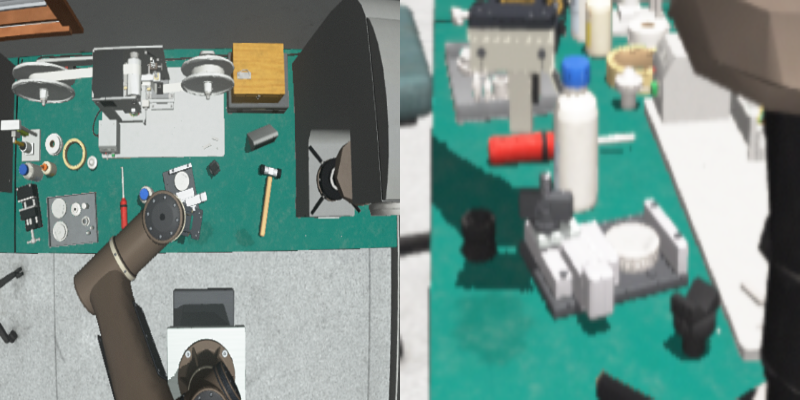

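Request:
carry_out:
  rows: "5 1 1.1 0 0;5 1.15 1.2 0 0;5 0 0 2 0;5 0 0 0 0;5 0 0 0 0"

```text
time: 5.02
position: [0.5044, 0.0873, 0.1077]
eef_rot: [-3.124, 0.33, -0.001]
force: [-0.3, 0.2, 1.3]
finger_gap: 0.0504
grip_force: 0.0
```

```bash
python3 -c "
from go import *
go(.5035,.0865,.049,-12)
p=cams.snapshot('side');c=cloud(p);im=p['img'][160:250,215:305]
cv2.imwrite('pics/b.png',cv2.resize(im,(540,540)))
r=cams.trace(p,'nut');q=c[r[0]['region']&(p['z_map']>0)];print(r[0]['conf'],np.percentile(q,[2,50,98],axis=0).round(4))
"
```

```text
t 5.0167 pos [0.5044 0.0873 0.1077] yaw -12.0 j [ 0.56  0.21 -0.5   0.   -0.86  0.8 ] F [-0.3  0.2  1.3] T [-0.01 -0.06  0.  ] gap 0.05039281774414555
turn -0.0 shift now-axes cm [-0.07  0.09  5.87]
shift after turn [-0.07  0.09  5.87]
0.71 [[0.4797 0.0723 0.0496]
 [0.5044 0.0795 0.0666]
 [0.5306 0.0915 0.0776]]
```

View pics/b.png

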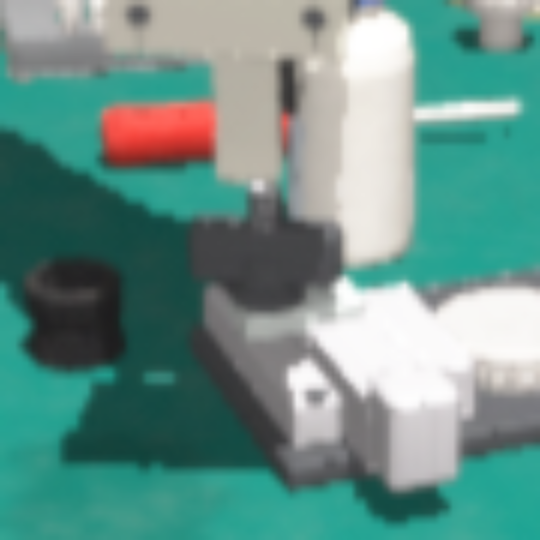

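The gripper (fingers around pixels 215–320 of the crop) stands over the nut bar (265, 255), so the alignment is good; I'll descend and grip.

Request:
carry_out:
  rows: "5 0 0 2 0;5 0 0 2 0;5 0 0 1 0;5 0 0 0.8 0;5 0 0 0 0;1 0 0 0 0;1 0 0 0 0;1 0 0 0 0;1 0 0 0 0;1 0 0 0 0"
  grip_force: 30

```text
time: 5.95
position: [0.505, 0.0882, 0.0493]
eef_rot: [-3.122, 0.33, -0.003]
force: [-1.2, 5.1, 0.3]
finger_gap: 0.0258
grip_force: 30.0
```

```bash
python3 -c "
from go import *
go(.5035,.0865,.049,-12)"
```

```text
t 5.95 pos [0.505  0.0882 0.0493] yaw -12.1 j [ 0.56  0.28 -0.57 -0.   -0.72  0.81] F [-1.2  5.1  0.3] T [1.99 0.39 0.06] gap 0.025792801621428534
turn -0.1 shift now-axes cm [-0.11  0.2   0.03]
shift after turn [-0.11  0.2   0.03]
```

Request:
carry_out:
  rows: "4 0 0 0 0;4 0 0 0 0;4 0 0 -0.3 0;4 0 0 -0.3 0;4 0 0 0 0;0.8 0 0 0 0;0.8 0 0 0 0;0.8 0 0 0 0;0.8 0 0 0 0;0.8 0 0 0 0;0.8 0 0 0 0"
  grip_force: 30

```text
time: 6.87
position: [0.5045, 0.0883, 0.0545]
eef_rot: [-3.122, 0.33, -0.001]
force: [-1.7, 6.7, -1.6]
finger_gap: 0.0161
grip_force: 29.3
```

```bash
python3 -c "
from go import *
go(.5035,.0865,.055,-12)"
```

```text
t 6.8667 pos [0.5045 0.0883 0.0545] yaw -12.1 j [ 0.56  0.28 -0.56 -0.   -0.73  0.81] F [-1.7  6.7 -1.6] T [ 2.47  0.37 -0.07] gap 0.016063322207574338
turn -0.1 shift now-axes cm [-0.06  0.2  -0.05]
shift after turn [-0.06  0.2  -0.05]
```

Request:
carry_out:
  rows: "0.8 0 -0.1 0 0;0.8 0 0 -0.03 4;0.8 0 0 -0.06 7;0.8 0 0 -0.06 7;0.8 0 0 -0.06 7;0.8 0 0 -0.06 7;0.8 0 0 -0.06 7;0.8 0 0 0 0;0.8 0 0 0 0"

```text
time: 7.62
position: [0.5047, 0.0891, 0.0578]
eef_rot: [-2.833, 1.354, -0.0]
force: [-0.7, 5.9, -1.3]
finger_gap: 0.0159
grip_force: 29.8
```

```bash
python3 -c "
from go import *
go(.5035,.0865,.055,-12)"
```

```text
t 7.6167 pos [0.5047 0.0891 0.0578] yaw -51.1 j [ 0.56  0.27 -0.56 -0.   -0.74  0.12] F [-0.7  5.9 -1.3] T [ 2.26  0.33 -0.1 ] gap 0.015940488583252525
turn -39.1 shift now-axes cm [0.13 0.25 0.28]
shift after turn [-0.06  0.28  0.28]
```

Request:
carry_out:
  rows: "0.8 -0.1 -0.08 -0.06 7;0.8 0 0 -0.06 7;0.8 0 0 -0.06 7;0.8 0 0 -0.06 7;0.8 0 0 -0.06 7;0.8 0 0 -0.06 7;0.8 0 0 -0.06 7;0.8 0 0 -0.06 7;0.8 0 0 -0.06 7;0.8 0 0 -0.06 7;0.8 0 0 -0.06 7;0.8 0 0 0 0;0.8 0 0 0 0"

```text
time: 8.7
position: [0.5059, 0.0894, 0.0645]
eef_rot: [-1.374, 2.823, -0.001]
force: [7.9, -2.4, -6.6]
finger_gap: 0.0157
grip_force: 29.8
```

```bash
python3 -c "
from go import *
go(.5035,.0865,.055,-12)"
```

```text
t 8.7 pos [0.5059 0.0894 0.0645] yaw -128.1 j [ 0.56  0.26 -0.55  0.   -0.75 -1.22] F [ 7.9 -2.4 -6.6] T [-0.74 -2.83 -0.09] gap 0.015705296558925046
turn 63.9 shift now-axes cm [0.38 0.01 0.95]
shift after turn [ 0.18 -0.34  0.95]
```

Request:
carry_out:
  rows: "0.8 0 0 -0.03 4;0.8 0 0 -0.03 4;0.8 0 0 0 4;0.8 0 0 0 3;0.8 0 0 0 0;0.8 0 0 0 0"

```text
time: 9.2
position: [0.5065, 0.0898, 0.0653]
eef_rot: [-0.998, 2.975, -0.001]
force: [7.4, -1.7, -6.6]
finger_gap: 0.0167
grip_force: 33.1
```

```bash
python3 -c "
from go import *
go(.5035,.0865,.055,-12)"
```

```text
t 9.2 pos [0.5065 0.0898 0.0653] yaw -142.9 j [ 0.56  0.26 -0.55  0.   -0.76 -1.48] F [ 7.4 -1.7 -6.6] T [-0.42 -3.05  0.99] gap 0.01666353079797392
turn 49.1 shift now-axes cm [ 0.44 -0.08  1.03]
shift after turn [ 0.22 -0.39  1.03]
```

Request:
carry_out:
  rows: "5 0 0 0 0;5 0 0 0 0;5 0 0 0 0;5 0 0 -2 0;5 0 0 -3 0;5 0 0 -3 0;5 0 0 -3 6;5 0 0 0 7;5 0 0 0 7;5 0 0 0 7;5 0 0 0 7;5 0 0 0 7;5 0 0 0 7;5 0 0 0 0"

```text
time: 10.37
position: [0.504, 0.0892, 0.175]
eef_rot: [-0.312, -3.126, 0.0]
force: [0.3, -0.2, -0.4]
finger_gap: 0.0499
grip_force: 0.0
```

```bash
python3 -c "
from go import *
go(.573,-.256,.15,-11)"
```

```text
t 10.3667 pos [0.504  0.0892 0.175 ] yaw 168.6 j [ 0.56  0.13 -0.42 -0.   -1.02 -2.33] F [ 0.3 -0.2 -0.4] T [-0.   -0.17  0.02] gap 0.049880660214362195
turn -0.4 shift now-axes cm [-13.58 -32.48   2.5 ]
shift after turn [-13.36 -32.57   2.5 ]
```

Request:
carry_out:
  rows: "5 -1.12 -2.7 0 0;5 -1.12 -2.7 0 0;5 -1.12 -2.7 0 0;5 -1.12 -2.7 0 0;5 -1.12 -2.7 0 0;5 -1.12 -2.7 0 0;5 -1.12 -2.7 0 0;5 -1.12 -2.7 0 0;5 -1.12 -2.7 0 0;5 -1.12 -2.7 0 0;5 -1.12 -2.7 0 0;5 -1.12 -2.7 0 0;5 0 0 0 0;5 0 0 0 0"

```text
time: 11.53
position: [0.5736, -0.2558, 0.1742]
eef_rot: [-0.301, -3.126, -0.0]
force: [-0.9, 0.9, 0.4]
finger_gap: 0.0504
grip_force: 0.0
```

```bash
python3 - <<'E'
from fit import *
from go import go
p=cams.snapshot("top");c=np.c_[cloud(p)[p["z_map"]>0],p["img"][p["z_map"]>0]];np.save("top1.npy",c)
go(.573,-.256,.015,-11)
P=[.5667,.0811,.2253]
l=loc(c,P)
b=c[(c[:,2]>.062)&(c[:,2]<.1)&(np.hypot(l[:,0]+.06,l[:,1]-.02)<.04)]
print("bar",cv2.minAreaRect((b[:,:2]*1000).astype(np.float32)),np.percentile(b[:,2],[50,90]))
w=l[(c[:,2]>.043)&(c[:,2]<.07)&inb(l,-.06,-.01,-.12,-.05)];print("wedge head",np.percentile(w,[1,50,99],axis=0).round(4))
h=c[(c[:,2]>.012)&(c[:,2]<.045)&(abs(c[:,1]+.25)<.07)&(c[:,0]>.40)&(c[:,0]<.68)]
for a,b in[(.43,.48),(.48,.53),(.61,.65)]:
    s=h[(h[:,0]>a)&(h[:,0]<b)];print(a,len(s),s[:,:3].mean(0).round(4))
E
```

```text
t 11.5833 pos [ 0.5736 -0.2548  0.1744] yaw 169.0 j [-0.11  0.32 -0.17 -0.   -1.08 -1.65] F [-0.1 -0.2  0. ] T [ 0.06 -0.12 -0.03] gap 0.04997279752711656
turn 0.0 shift now-axes cm [ 0.02 -0.13 15.94]
shift after turn [ 0.04 -0.13 15.94]
bar ((503.4147033691406, 86.7376937866211), (54.23270797729492, 23.54436683654785), 44.0466194152832) [0.0857415  0.09034698]
wedge head [[-0.0505 -0.0806]
 [-0.0376 -0.0688]
 [-0.0245 -0.0549]]
0.43 123 [ 0.455  -0.2315  0.0225]
0.48 136 [ 0.5046 -0.2412  0.0229]
0.61 0 [nan nan nan]<stdin>:12: RuntimeWarning: Mean of empty slice.
  ret = um.true_divide(
```

Request:
carry_out:
  rows: "5 0 0 4 0;5 0 0 4 0;5 0 0 4 0;5 0 0 3 0;5 0 0 1.2 0;5 0 0 0.8 0;5 0 0 0 0;5 0 0 0 0;1 0 0 0 0;1 0 0 0 0;1 0 0 0 0;1 0 0 0 0;1 0 0 0 0;1 0 0 0 0"
  grip_force: 60

```text
time: 12.75
position: [0.5744, -0.2547, 0.0057]
eef_rot: [0.302, 3.126, -0.0]
force: [-1.4, -0.1, 4.9]
finger_gap: 0.0194
grip_force: 60.0
```

```bash
python3 -c "
from go import *
go(.573,-.2545,.2,-11)"
```

```text
t 12.75 pos [ 0.5744 -0.2547  0.0057] yaw 169.0 j [-0.11  0.5  -0.34  0.   -0.73 -1.66] F [-1.4 -0.1  4.9] T [-0.2   0.19 -0.16] gap 0.01939139266473496
turn -0.0 shift now-axes cm [ 1.300e-01 -1.000e-02 -1.943e+01]
shift after turn [ 1.400e-01 -1.000e-02 -1.943e+01]
```

Request:
carry_out:
  rows: "1 0 0 -2 0;1 0 0 -3 0;1 0 0 -3 0;1 0 0 0 -6;1 0 0 0 -6;1 0 0 0 -6;1 0 0 0 -6;1 0 0 0 0;1 0 0 0 0"

```text
time: 13.5
position: [0.5736, -0.2543, 0.0844]
eef_rot: [0.349, -3.121, -0.001]
force: [-0.6, -0.1, -2.7]
finger_gap: 0.0197
grip_force: 60.0
```

```bash
python3 -c "
from go import *
go(.5188,-.0889,.027,12.9)"
```

```text
t 13.5 pos [ 0.5736 -0.2543  0.0844] yaw -167.2 j [-0.11  0.4  -0.27 -0.   -0.9  -1.24] F [-0.6 -0.1 -2.7] T [-0.02 -0.09  0.06] gap 0.019734680012902288
turn -0.1 shift now-axes cm [ 1.69 17.33  5.76]
shift after turn [ 1.65 17.34  5.74]
```

Request:
carry_out:
  rows: "1 0.2 2 0 0;1 0.3 2.5 0 0;1 0.3 2.5 0 0;1 0.3 2.5 0 0;1 0.3 2.5 0 0;1 0.3 2 0 0;1 0 1.5 1 0;1 0 0 2.3 0;1 0 0 2.3 0;1 0 0 0 0;1 0 0 0 0"

```text
time: 14.42
position: [0.5218, -0.1073, 0.0283]
eef_rot: [0.351, -3.119, 0.0]
force: [0.4, -0.3, -3.0]
finger_gap: 0.019
grip_force: 60.0
```

```bash
python3 - <<'E'
from fit import *
from go import go
go(.5188,-.0889,.027,12.9)
p=cams.snapshot("side");c=cloud(p);im=p['img'][160:280,205:365]
cv2.imwrite('pics/c.png',cv2.resize(im,(800,600)))
P=[.5667,.0811,.2253]
for n in("wedge","hammer","hammer_head"):
    r=cams.trace(p,n)
    for d in r[:2]:
        q=c[d["region"]&(p["z_map"]>0)];print(n,round(d["conf"],2),len(q),np.percentile(np.c_[loc(q,P),q[:,2]],[2,50,98],axis=0).round(4).tolist())
t=cams.snapshot("top");c=cloud(t)[t["z_map"]>0];l=loc(c,P)
for a,b in((-.06,-.01),):
    m=inb(l,a,b,-.22,-.05)&(c[:,2]>.03)&(c[:,2]<.07)
    print("head/wedge y hist",np.histogram(l[m][:,1],np.arange(-.22,-.05,.01)))
    k=m&(l[:,1]<-.1);print(np.percentile(np.c_[l,c[:,2]][k],[2,50,98],axis=0).round(4).tolist() if k.any() else None)
E
```

```text
t 14.4167 pos [ 0.5218 -0.1073  0.0283] yaw -167.2 j [ 0.17  0.35 -0.54  0.   -0.69 -1.51] F [ 0.4 -0.3 -3. ] T [ 0.06 -0.18  0.01] gap 0.018961415241729954
turn -0.1 shift now-axes cm [-0.12  1.86  0.13]
shift after turn [-0.12  1.86  0.13]
hammer_head 0.78 1348 [[-0.2311, -0.2168, 0.0289], [-0.1481, -0.1825, 0.0433], [-0.0274, -0.1683, 0.0528]]
hammer_head 0.22 404 [[-0.073, -0.0466, 0.0058], [0.0644, -0.0175, 0.0258], [0.0759, 0.0634, 0.0425]]
head/wedge y hist (array([0, 0, 0, 0, 0, 0, 0, 0, 0, 0, 0, 0, 0, 0, 0, 0]), array([-0.22, -0.21, -0.2 , -0.19, -0.18, -0.17, -0.16, -0.15, -0.14,
       -0.13, -0.12, -0.11, -0.1 , -0.09, -0.08, -0.07, -0.06]))
None
```

View pics/c.png

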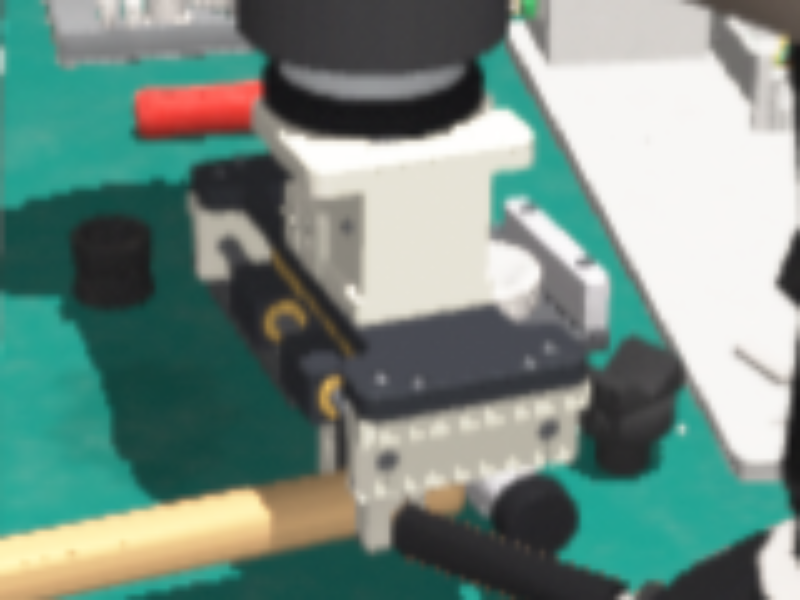

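Request:
carry_out:
  rows: "1 -0.1 1.5 0 0;1 0 1.4 0 0;1 0 0 0 0;1 0 0 0 0;1 0 2.6 0 0;1 0 0 0 0;1 0 0 0 0"

```text
time: 15.25
position: [0.5118, -0.0532, 0.0296]
eef_rot: [-0.356, 3.121, 0.0]
force: [-0.9, -0.8, -3.6]
finger_gap: 0.0196
grip_force: 60.0
```

```bash
cat > st.py <<'E'
from fit import *
s=sensors.read_state();R=cv2.Rodrigues(np.array(s["eef_rot"]))[0];P=[.5667,.0811,.2253]
print(round(s["time"],2),"fix xy mm",(loc(s["position"][None],P)[0]*1000).round(1),"z",(s["position"][2]*1000).round(1),"front y",((loc(s["position"][None],P)[0][1]+.042)*1000).round(1),"yaw",np.degrees(np.arctan2(R[1,0],R[0,0])).round(1),"F tool",(R.T@s["force"]).round(1),"T",(R.T@s["torque"]).round(2),"gap",(s["finger_gap"]*1000).round(2))
E
python3 st.py
```

```text
Traceback (most recent call last):
  File "st.py", line 3, in <module>
    print(round(s["time"],2),"fix xy mm",(loc(s["position"][None],P)[0]*1000).round(1),"z",(s["position"][2]*1000).round(1),"front y",((loc(s["position"][None],P)[0][1]+.042)*1000).round(1),"yaw",np.degrees(np.arctan2(R[1,0],R[0,0])).round(1),"F tool",(R.T@s["force"]).round(1),"T",(R.T@s["torque"]).round(2),"gap",(s["finger_gap"]*1000).round(2))
                                                                                                                                                                                                                                                                                                                           ^^^^^^^^^^^^^^^^^^^^^^^^^^^^
AttributeError: 'float' object has no attribute 'round'
```

```bash
sed -i 's/(s\["finger_gap"\]\*1000).round(2)/round(s["finger_gap"]*1000,2)/' st.py; python3 st.py; python3 - <<'E'
from fit import *
p=cams.snapshot("side");c=cloud(p);P=[.5667,.0811,.2253]
cv2.imwrite('pics/d.png',cv2.resize(p['img'][160:280,225:385],(800,600)))
E
```

```text
15.25 fix xy mm [ -83.5 -118.6] z 29.6 front y -76.6 yaw -167.0 F tool [ 1.1 -0.6  3.6] T [-0.02 -0.11 -0.03] gap 19.63
```

View pics/d.png

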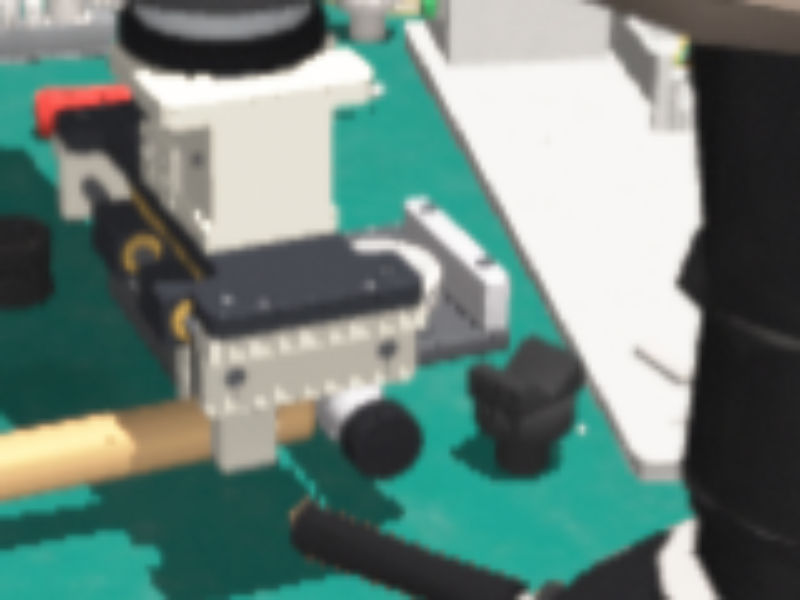

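```bash
python3 - <<'E'
from fit import *
P=[.5667,.0811,.2253]
for n in("side0","top0"):
    c=np.load(n+".npy");l=loc(c,P);m=inb(l,-.055,-.015,-.11,-.06)&(c[:,2]>.02)&(c[:,2]<.06)
    print(n,np.percentile(np.c_[l,c[:,2]][m],[1,5,25,50,95,99],axis=0).round(4).tolist())
    m=inb(l,-.07,.07,-.07,.0)&(c[:,2]>.006)&(c[:,2]<.012)&(abs(l[:,0])<.05)&(l[:,0]>0);print(np.percentile(l[m],[1,50],axis=0).round(4))
E
```

```text
side0 [[-0.0488, -0.0829, 0.0205], [-0.0483, -0.082, 0.0218], [-0.0455, -0.0805, 0.0301], [-0.0384, -0.0792, 0.0401], [-0.0231, -0.0619, 0.0529], [-0.0218, -0.0604, 0.0535]]
[[ 0.002  -0.0464]
 [ 0.0253 -0.0437]]
top0 [[-0.0508, -0.0808, 0.0407], [-0.0501, -0.0799, 0.0455], [-0.0449, -0.0756, 0.0481], [-0.0376, -0.0709, 0.0502], [-0.0254, -0.0612, 0.0546], [-0.0243, -0.0602, 0.057]]
[[ 0.0018 -0.0543]
 [ 0.0206 -0.0325]]
```

Request:
carry_out:
  rows: "1 0 -2 0 0;1 0 0 0 0;1 0 0 0 0;1 0 2.9 0 0;1 0 0 0 0"

```text
time: 15.72
position: [0.509, -0.0435, 0.0291]
eef_rot: [0.352, -3.122, -0.0]
force: [-0.6, -0.9, -4.0]
finger_gap: 0.0193
grip_force: 60.0
```

```bash
python3 st.py
```

```text
15.72 fix xy mm [ -84.1 -108.5] z 29.1 front y -66.5 yaw -167.1 F tool [ 0.8 -0.7  4. ] T [-0.    0.09 -0.03] gap 19.34
```

Request:
carry_out:
  rows: "1 0 -2 0 0;1 0 0 0 0;1 0 0 0 0;1 0 2 0 0;1 0 0.4 0 0;1 0 0.4 0 0"

```text
time: 16.22
position: [0.5074, -0.0369, 0.0291]
eef_rot: [0.355, -3.121, 0.001]
force: [1.5, -5.6, -3.5]
finger_gap: 0.0195
grip_force: 60.0
```

```bash
python3 st.py
```

```text
16.22 fix xy mm [ -84.1 -101.8] z 29.1 front y -59.8 yaw -167.0 F tool [-0.2 -5.8  3.5] T [ 2.18 -0.11  0.2 ] gap 19.47
```

Request:
carry_out:
  rows: "1 0 0 0 0"

```text
time: 16.3
position: [0.5076, -0.0365, 0.0291]
eef_rot: [0.355, -3.121, 0.0]
force: [0.1, 0.1, -4.4]
finger_gap: 0.0198
grip_force: 60.0
```

```bash
python3 st.py
```

```text
16.3 fix xy mm [ -83.9 -101.5] z 29.1 front y -59.5 yaw -167.0 F tool [-0.1  0.1  4.4] T [ 0.27 -0.03 -0.02] gap 19.78
```

Request:
carry_out:
  rows: "1 0 -2 0 0;1 0 0 0 0;1 0 0 0 0;1 0 2.6 0 0;1 0 0.2 0 0"

```text
time: 16.72
position: [0.5053, -0.0282, 0.029]
eef_rot: [0.353, -3.121, 0.001]
force: [2.4, -7.7, -5.2]
finger_gap: 0.0196
grip_force: 60.1
```

```bash
python3 st.py
```

```text
16.72 fix xy mm [-84.2 -92.8] z 29.0 front y -50.8 yaw -167.1 F tool [-0.6 -8.   5.2] T [ 3.28 -0.3   0.39] gap 19.57
```

Request:
carry_out:
  rows: "1 0 -2 0 0;1 0 0 0 0;1 0 0 0 0;1 0 2.4 0 0;1 0 0.2 0 0"

```text
time: 17.13
position: [0.5029, -0.025, 0.0291]
eef_rot: [0.352, -3.118, 0.006]
force: [5.9, -36.2, -1.5]
finger_gap: 0.0197
grip_force: 61.7
```

```bash
python3 st.py
```

```text
17.13 fix xy mm [-85.9 -89.2] z 29.1 front y -47.2 yaw -167.1 F tool [  2.3 -36.6   1.7] T [13.22  0.56  1.34] gap 19.68
```

Request:
carry_out:
  rows: "1 0 -2 0 0;1 0 0 0 0;1 0 0 0 0;1 0 1.9 0 0;1 0 0.2 0 0;1 0 0 0 0"

```text
time: 17.63
position: [0.5026, -0.0251, 0.0291]
eef_rot: [0.353, -3.118, 0.006]
force: [4.0, -27.2, -2.0]
finger_gap: 0.02
grip_force: 60.9
```

```bash
python3 st.py
```

```text
17.63 fix xy mm [-86.2 -89.2] z 29.1 front y -47.2 yaw -167.1 F tool [  2.2 -27.4   2.1] T [10.28  0.46  1.05] gap 20.01
```

Request:
carry_out:
  rows: "1 0 -2 0 0;1 0 -3 0 0;1 0 -2 -2 0;1 0 -1 -2 0;1 -0.5 -3 0 0;1 -0.5 -3 0 0;1 -0.5 -3 0 0;1 -0.5 -3 0 0;1 -0.5 -3 0 0;1 -0.5 -1 0 0;1 0 0 0 0;1 0 0 0 0"

```text
time: 18.63
position: [0.5871, -0.2491, 0.0683]
eef_rot: [0.352, -3.121, -0.001]
force: [-0.4, 0.5, -3.3]
finger_gap: 0.0197
grip_force: 59.6
```

```bash
python3 - <<'E'
from fit import *
from go import go
go(.56,-.25,.006,13)
P=[.5667,.0811,.2253]
for n in("side","top"):
    p=cams.snapshot(n);C=cloud(p);c=C[p["z_map"]>0];l=loc(c,P)
    m=inb(l,-.055,-.015,-.11,-.02)&(c[:,2]>.02)&(c[:,2]<.06);print(n,m.sum(),np.percentile(np.c_[l,c[:,2]][m],[1,5,50],axis=0).round(4).tolist())
    for t in("hammer",):
        for d in cams.trace(p,t)[:1]:
            q=C[d["region"]&(p["z_map"]>0)];print(t,d["conf"],np.percentile(q,[2,50,98],axis=0).round(3).tolist())
            for x in np.arange(.38,.5,.03):
                s=q[abs(q[:,0]-x)<.012]
                if len(s)>5: print(x,s.mean(0).round(4),np.percentile(s[:,2],[3,97]).round(4))
cv2.imwrite("pics/e.png",cv2.resize(cams.snapshot("side")["img"][170:350,190:430],(800,600)))
E
```

```text
t 18.6333 pos [ 0.5871 -0.2491  0.0683] yaw -167.1 j [-0.1   0.44 -0.26 -0.   -0.87 -1.25] F [-0.4  0.5 -3.3] T [ 0.08 -0.03  0.01] gap 0.01973489640646248
turn -0.1 shift now-axes cm [2.65 0.51 6.23]
shift after turn [2.66 0.52 6.23]
side 272 [[-0.0541, -0.053, 0.0202], [-0.0507, -0.0521, 0.0222], [-0.0403, -0.0484, 0.0386]]
hammer 0.8 [[0.443, -0.289, 0.069], [0.473, -0.28, 0.085], [0.549, -0.256, 0.089]]
0.44000000000000006 [ 0.4469 -0.2828  0.0802] [0.0687 0.087 ]
0.4700000000000001 [ 0.4695 -0.2803  0.0806] [0.0683 0.0876]
top 126 [[-0.0542, -0.0504, 0.0276], [-0.0514, -0.0484, 0.0305], [-0.0372, -0.0328, 0.048]]
hammer 0.58 [[0.441, -0.285, 0.075], [0.491, -0.266, 0.086], [0.543, -0.249, 0.091]]
0.44000000000000006 [ 0.4447 -0.2758  0.0833] [0.0763 0.0884]
0.4700000000000001 [ 0.47   -0.2716  0.0828] [0.0704 0.0893]
```

View pics/e.png

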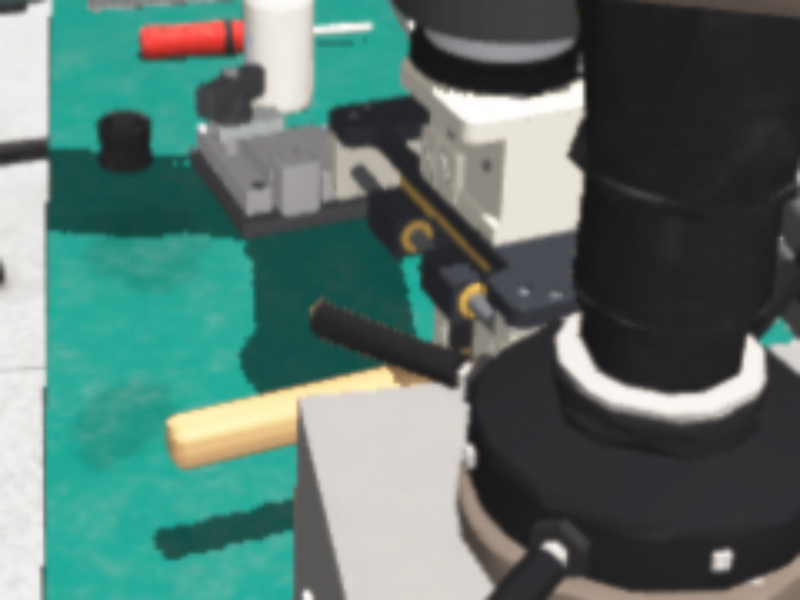

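Request:
carry_out:
  rows: "1 1 0 0 0;1 1 0 2 0;1 0 0 2 0;1 0 0 1.2 0;1 0 0 0.6 0;1 0 0 0.2 0;1 0 0 0.2 0;1 0 0 0 0;1 0 0 0 0"

```text
time: 19.63
position: [0.5685, -0.2539, 0.0078]
eef_rot: [-0.355, 3.12, -0.001]
force: [0.0, 0.3, -3.1]
finger_gap: 0.0196
grip_force: 59.6
```

```bash
python3 st.py
```

```text
19.63 fix xy mm [ -73.  -326.9] z 7.8 front y -284.9 yaw -167.0 F tool [-0.1  0.3  3.1] T [ 0.03 -0.12 -0.03] gap 19.58
```

Still hanging (3 N weight); lower gently until it touches, then release and retreat.

Request:
carry_out:
  rows: "1 0 0 0.1 0;1 0 0 0.1 0;1 0 0 0 0;1 0 0 0 0"

```text
time: 19.97
position: [0.5685, -0.2539, 0.0057]
eef_rot: [-0.355, 3.12, -0.001]
force: [-0.6, 1.3, 1.6]
finger_gap: 0.0193
grip_force: 59.6
```

```bash
python3 st.py
```

```text
19.97 fix xy mm [ -73.1 -326.9] z 5.7 front y -284.9 yaw -167.0 F tool [ 0.3  1.4 -1.6] T [-0.37  0.03 -0.05] gap 19.28
```

Request:
carry_out:
  rows: "2.4 0 0 0 0;3 0 0 0 0;5 0 0 0 0;5 0 0 0 0;5 0 0 -2 0;5 0 0 -3 0;5 0 0 -4 0;5 0 0 -4 0;5 0 0 -4 0;5 0 0 0 0;5 0 0 0 0"

```text
time: 20.88
position: [0.5694, -0.2542, 0.1785]
eef_rot: [-0.354, 3.116, -0.003]
force: [-0.7, -0.4, -1.2]
finger_gap: 0.0501
grip_force: 0.0
```

```bash
python3 - <<'E'
from fit import *
P=[.5667,.0811,.2253]
p=cams.snapshot("top");C=cloud(p);c=C[p["z_map"]>0];l=loc(c,P)
b=c[(c[:,2]>.065)&(c[:,2]<.1)&(np.hypot(l[:,0]+.06,l[:,1]-.02)<.04)]
print("bar",cv2.minAreaRect((b[:,:2]*1000).astype(np.float32)),np.percentile(b[:,2],[50,90]))
m=inb(l,-.055,-.015,-.11,-.02)&(c[:,2]>.04)&(c[:,2]<.06);print("wedge",np.percentile(l[m],[1,5,50],axis=0).round(4).tolist())
for q in(p,cams.snapshot("side")):
  C=cloud(q)
  for t in("hammer","bottle","v_anvil","loupe","screwdriver","specimen"):
    for d in cams.trace(q,t)[:1]:
        z=C[d["region"]&(q["z_map"]>0)];print(t,round(d["conf"],2),np.percentile(z,[2,50,98],axis=0).round(3).tolist())
cv2.imwrite("pics/f.png",p["img"])
E
python3 st.py
```

```text
bar ((503.6015625, 86.58578491210938), (54.65732955932617, 21.633024215698242), 35.82124328613281) [0.08655429 0.08971672]
wedge [[-0.0507, -0.0505], [-0.0494, -0.0492], [-0.0377, -0.037]]
hammer 0.56 [[0.422, -0.291, 0.002], [0.471, -0.272, 0.023], [0.52, -0.256, 0.03]]
bottle 0.68 [[0.528, 0.201, 0.017], [0.549, 0.218, 0.1], [0.574, 0.244, 0.134]]
loupe 0.45 [[0.417, 0.125, -0.001], [0.434, 0.141, 0.031], [0.451, 0.161, 0.037]]
screwdriver 0.74 [[0.456, 0.316, -0.002], [0.505, 0.326, 0.023], [0.582, 0.345, 0.031]]
specimen 0.81 [[0.571, 0.068, 0.023], [0.596, 0.093, 0.028], [0.624, 0.118, 0.033]]
hammer 0.89 [[0.425, -0.294, 0.001], [0.459, -0.283, 0.021], [0.496, -0.266, 0.026]]
bottle 0.79 [[0.529, 0.197, 0.002], [0.552, 0.207, 0.068], [0.578, 0.446, 0.132]]
v_anvil 0.54 [[0.612, -0.061, 0.004], [0.628, -0.051, 0.032], [0.651, -0.038, 0.05]]
loupe 0.79 [[0.417, 0.125, 0.003], [0.435, 0.133, 0.022], [0.453, 0.163, 0.034]]
screwdriver 0.6 [[0.457, 0.311, 0.004], [0.499, 0.318, 0.019], [0.609, 0.331, 0.028]]
specimen 0.8 [[0.579, 0.062, 0.016], [0.598, 0.076, 0.029], [0.615, 0.118, 0.032]]
21.58 fix xy mm [ -73.7 -326.7] z 174.9 front y -284.7 yaw -167.0 F tool [ 0.2 -0.4  0.3] T [ 0.01 -0.2  -0.03] gap 50.0
```

View pics/f.png

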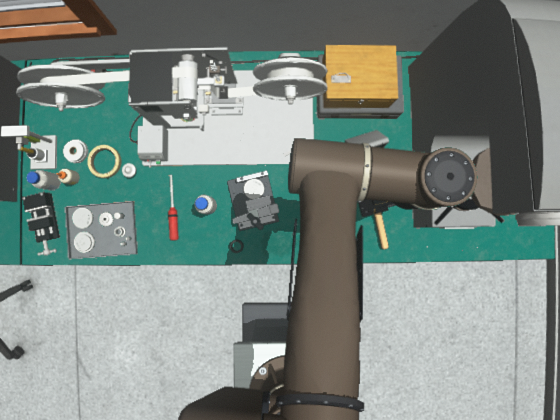

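```bash
python3 - <<'E'
from fit import *
P=[.5667,.0811,.2253]
s=cams.snapshot("side");t=cams.snapshot("top")
sets=[("side0",np.load("side0.npy")),("side now",cloud(s)[s["z_map"]>0]),("top0",np.load("top0.npy")),("top1",np.load("top1.npy")),("top now",cloud(t)[t["z_map"]>0])]
for n,c in sets:
    c=c[:,:3];l=loc(c,P)
    m=inb(l,-.049,-.026,-.1,-.03)&(c[:,2]>.02)&(c[:,2]<.042);
    h=inb(l,-.047,-.028,-.1,.05)&(c[:,2]>.044)&(c[:,2]<.062)
    # face y: median; head rear step: top profile
    print(n,m.sum(),"face y",np.median(l[m][:,1]).round(4) if m.sum()>20 else None,"top z by y:",[(round(a*1000),int(1000*np.median(c[h&(abs(l[:,1]-a)<.002),2])) if (h&(abs(l[:,1]-a)<.002)).sum()>3 else 0) for a in np.arange(-.084,.02,.004)])
    b=c[(c[:,2]>.06)&(c[:,2]<.1)&(np.hypot(l[:,0]+.06,l[:,1]-.02)<.04)]
    if "top" in n and len(b)>20:
        k=b[b[:,2]>.07 if n=="top0" else b[:,2]>.078];q=k[:,:2]-k[:,:2].mean(0);w,v=np.linalg.eigh(q.T@q);print("bar yaw",np.degrees(np.arctan2(v[1,1],v[0,1])).round(1),len(k))
E
```

```text
side0 182 face y -0.0785 top z by y: [(-84, 0), (-80, 48), (-76, 52), (-72, 52), (-68, 52), (-64, 52), (-60, 52), (-56, 0), (-52, 0), (-48, 0), (-44, 0), (-40, 0), (-36, 0), (-32, 0), (-28, 0), (-24, 0), (-20, 0), (-16, 0), (-12, 0), (-8, 0), (-4, 0), (0, 60), (4, 59), (8, 45), (12, 45), (16, 45)]
side now 116 face y -0.0495 top z by y: [(-84, 0), (-80, 0), (-76, 0), (-72, 0), (-68, 0), (-64, 0), (-60, 0), (-56, 0), (-52, 47), (-48, 50), (-44, 52), (-40, 51), (-36, 51), (-32, 50), (-28, 0), (-24, 0), (-20, 0), (-16, 0), (-12, 0), (-8, 0), (-4, 0), (0, 0), (4, 50), (8, 51), (12, 54), (16, 0)]
top0 52 face y -0.0421 top z by y: [(-84, 0), (-80, 50), (-76, 50), (-72, 50), (-68, 51), (-64, 51), (-60, 50), (-56, 47), (-52, 0), (-48, 0), (-44, 0), (-40, 0), (-36, 0), (-32, 0), (-28, 0), (-24, 0), (-20, 0), (-16, 0), (-12, 0), (-8, 0), (-4, 0), (0, 0), (4, 0), (8, 0), (12, 0), (16, 0)]
bar yaw 164.5 108
top1 50 face y -0.0442 top z by y: [(-84, 0), (-80, 50), (-76, 51), (-72, 51), (-68, 52), (-64, 48), (-60, 50), (-56, 48), (-52, 0), (-48, 0), (-44, 0), (-40, 0), (-36, 0), (-32, 0), (-28, 0), (-24, 0), (-20, 0), (-16, 0), (-12, 0), (-8, 0), (-4, 0), (0, 0), (4, 0), (8, 52), (12, 57), (16, 55)]
bar yaw -135.7 115
top now 0 face y None top z by y: [(-84, 0), (-80, 0), (-76, 0), (-72, 0), (-68, 0), (-64, 0), (-60, 0), (-56, 0), (-52, 0), (-48, 49), (-44, 50), (-40, 48), (-36, 50), (-32, 51), (-28, 49), (-24, 0), (-20, 0), (-16, 0), (-12, 0), (-8, 0), (-4, 0), (0, 0), (4, 0), (8, 53), (12, 56), (16, 54)]
bar yaw -135.7 116
```

Request:
carry_out:
  rows: "5 -0.8 0 4 0;5 0 0 4 0;5 0 0 4 0;5 0 0 3 0;5 0 0 1.2 0;5 0 0 0.7 0;5 0 0 0 0;5 0 0 0 0;1 0 0 0 0;1 0 0 0 0;1 0 0 0 0;1 0 0 0 0;1 0 0 0 0;1 0 0 -2 0;1 0 0 -2 0;1 0 0 -2 0;1 0 0 0 0;1 0 0 0 0"
  grip_force: 60

```text
time: 23.18
position: [0.576, -0.2519, 0.0667]
eef_rot: [-0.354, 3.12, -0.0]
force: [-0.7, 0.8, -3.8]
finger_gap: 0.0199
grip_force: 59.9
```

```bash
python3 st.py
```

```text
23.18 fix xy mm [ -65.3 -326.7] z 66.7 front y -284.7 yaw -167.1 F tool [0.5 1.  3.8] T [-0.08 -0.06 -0.01] gap 19.89
```

Request:
carry_out:
  rows: "1 0.6 2.5 0 0;1 0.6 2.5 0 0;1 0 2.5 0 0;1 0 2.5 0 0;1 0 2.5 0 0;1 0 2.5 0 0;1 0 2 2 0;1 0 1.5 1.8 0;1 0 1 0 0;1 0 1 0 0;1 0 0.4 0 0;1 0 0 0 0;1 0 0 0 0"

```text
time: 24.27
position: [0.5178, -0.0511, 0.0288]
eef_rot: [-0.355, 3.12, 0.0]
force: [-0.1, 0.2, -3.5]
finger_gap: 0.0193
grip_force: 59.9
```

```bash
python3 st.py
```

```text
24.27 fix xy mm [ -77.2 -117.9] z 28.8 front y -75.9 yaw -167.0 F tool [0.  0.3 3.5] T [ 0.02 -0.14  0.  ] gap 19.28
```

Request:
carry_out:
  rows: "1 0 2.5 0 0;1 0 0.6 0 0;1 0 0 0 0"

```text
time: 24.52
position: [0.5098, -0.0242, 0.029]
eef_rot: [0.353, -3.12, 0.007]
force: [6.3, -27.2, -2.7]
finger_gap: 0.0197
grip_force: 60.6
```

```bash
python3 st.py
```

```text
24.52 fix xy mm [-79.  -89.9] z 29.0 front y -47.9 yaw -167.1 F tool [ -0.1 -27.9   2.8] T [10.13 -0.08  0.95] gap 19.68
```

Request:
carry_out:
  rows: "1 0 -2.5 0 0;1 0 0 0 0;1 0 0 0 0;1 0 2.5 0 0;1 0 0.4 0 0;1 0 0 0 0"

```text
time: 25.02
position: [0.5063, -0.0222, 0.0282]
eef_rot: [0.351, -3.115, 0.01]
force: [4.7, -41.1, -0.3]
finger_gap: 0.0202
grip_force: 62.4
```

```bash
python3 st.py
```

```text
25.02 fix xy mm [-81.9 -87.2] z 28.2 front y -45.2 yaw -167.1 F tool [  4.6 -41.2   0.5] T [14.97  1.35  1.28] gap 20.22
```

Request:
carry_out:
  rows: "1 0 -2.5 0 0;1 0 -2.5 0 0;1 0 -2.5 0 0;1 0 -2.5 -1 0;1 0 -2.5 -1 0;1 0 -2.5 0 0;1 0 -2.5 0 0;1 0 -2.5 0 0;1 0 -2 0 0;1 0 0 0 0;1 0 0 0 0"

```text
time: 25.93
position: [0.5585, -0.2322, 0.0479]
eef_rot: [0.351, -3.122, -0.0]
force: [-0.2, 0.6, -3.1]
finger_gap: 0.0199
grip_force: 59.8
```

```bash
cat > wf.py <<'E'
from fit import *
P=[.5667,.0811,.2253]
ms=[];mt=[]
for i in range(3):
    s=cams.snapshot("side");t=cams.snapshot("top")
    for p,a,z0,z1,f in((s,ms,.02,.042,lambda y:np.median(y)),(t,mt,.044,.062,lambda y:np.percentile(y,2))):
        c=cloud(p)[p["z_map"]>0];l=loc(c,P);m=inb(l,-.049,-.026,-.1,-.025)&(c[:,2]>z0)&(c[:,2]<z1);a.append((m.sum(),f(l[m][:,1]).round(4) if m.any() else None))
print(ms,mt)
C=cloud(s)
for d in cams.trace(s,"hammer")[:1]:
    q=C[d["region"]&(s["z_map"]>0)]
    for x in(.44,.47,.50):
        k=q[abs(q[:,0]-x)<.012]
        if len(k)>5: print(x,k.mean(0).round(4))
E
python3 st.py;python3 wf.py; python3 -c "
from fit import *
P=[.5667,.0811,.2253]
for n,z0,z1 in(('side0',.02,.042),('top0',.044,.062)):
    c=np.load(n+'.npy')[:,:3];l=loc(c,P);m=inb(l,-.049,-.026,-.1,-.025)&(c[:,2]>z0)&(c[:,2]<z1);print(n,np.median(l[m][:,1]),np.percentile(l[m][:,1],2))"
```

```text
25.93 fix xy mm [ -78.  -303.6] z 47.9 front y -261.6 yaw -167.2 F tool [0.  0.6 3.1] T [-0.13 -0.09  0.01] gap 19.92
[(np.int64(0), None), (np.int64(0), None), (np.int64(0), None)] [(np.int64(70), np.float64(-0.0496)), (np.int64(68), np.float64(-0.0497)), (np.int64(65), np.float64(-0.0497))]
0.44 [ 0.4399 -0.2612  0.0566]
0.47 [ 0.47   -0.255   0.0562]
0.5 [ 0.495  -0.2475  0.0543]
side0 -0.07827161717103784 -0.08261042614761833
top0 -0.06713637261301958 -0.08057810086087205
```

Request:
carry_out:
  rows: "1 0 2.5 0 0;1 0 2.5 0 0;1 0 2.5 0 0;1 0 2.5 1 0;1 0 2.5 1 0;1 0 2.5 0 0;1 0 1.5 0 0;1 0 1.1 0 0;1 0 0 0 0;1 0 0 0 0;1 0 4.1 0 0;1 0 0.5 0 0;1 0 0 0 0"

```text
time: 27.37
position: [0.5049, -0.0207, 0.0276]
eef_rot: [0.351, -3.113, 0.011]
force: [4.2, -39.9, -2.3]
finger_gap: 0.0207
grip_force: 62.7
```

```bash
python3 st.py
```

```text
27.37 fix xy mm [-83.  -85.4] z 27.6 front y -43.4 yaw -167.1 F tool [  4.8 -39.8   2.6] T [14.66  1.64  1.33] gap 20.68
```

Request:
carry_out:
  rows: "1 0 -2.5 0 0;1 0 -2.5 0 0;1 0 -2.5 0 0;1 0 -2.5 -1 0;1 0 -2.5 -1 0;1 0 -2.5 0 0;1 -0.4 -2.5 0 0;1 -0.4 -2.5 0 0;1 -0.4 -2.5 0 0;1 0 -1.5 0 0;1 0 0 0 0;1 0 0 0 0"

```text
time: 28.37
position: [0.5737, -0.2475, 0.0475]
eef_rot: [0.35, -3.121, -0.001]
force: [0.0, 0.0, -3.3]
finger_gap: 0.0193
grip_force: 59.5
```

```bash
python3 st.py;python3 wf.py; python3 -c "
from fit import *
P=[.5667,.0811,.2253]
p=cams.snapshot('top');c=cloud(p)[p['z_map']>0];l=loc(c,P);m=inb(l,-.055,-.015,-.11,-.02)&(c[:,2]>.04)&(c[:,2]<.06);print('wedge',np.percentile(l[m],[1,5,50],axis=0).round(4).tolist())
b=c[(c[:,2]>.078)&(c[:,2]<.1)&(np.hypot(l[:,0]+.06,l[:,1]-.02)<.04)]
q=b[:,:2]-b[:,:2].mean(0);w,v=np.linalg.eigh(q.T@q);print('bar yaw',np.degrees(np.arctan2(v[1,1],v[0,1])))"
```

```text
28.37 fix xy mm [ -66.6 -321.9] z 47.5 front y -279.9 yaw -167.2 F tool [-0.   0.   3.3] T [-0.11 -0.05 -0.01] gap 19.34
[(np.int64(86), np.float64(-0.0486)), (np.int64(86), np.float64(-0.0484)), (np.int64(82), np.float64(-0.0485))] [(np.int64(71), np.float64(-0.0503)), (np.int64(71), np.float64(-0.0503)), (np.int64(70), np.float64(-0.0496))]
0.44 [ 0.4404 -0.2805  0.0566]
0.47 [ 0.4699 -0.2738  0.0566]
0.5 [ 0.4935 -0.2687  0.0581]
wedge [[-0.0501, -0.0505], [-0.0493, -0.0492], [-0.0381, -0.0369]]
bar yaw -135.63926357538836
```

Request:
carry_out:
  rows: "1 0 0 2 0;1 0 0 1.2 0;1 0 0 0.5 0;1 0 0 0.2 0;1 0 0 0.2 0;1 0 0 0 0;1 0 0 0 0"

```text
time: 29.35
position: [0.573, -0.2456, 0.0083]
eef_rot: [0.354, -3.119, -0.001]
force: [-7.7, 6.2, 12.1]
finger_gap: 0.0195
grip_force: 59.8
```

```bash
python3 st.py
```

```text
29.35 fix xy mm [ -66.9 -319.9] z 8.3 front y -277.9 yaw -167.0 F tool [  6.1   7.8 -12.1] T [-2.46  2.17  0.23] gap 19.53
```

Touched down with 12 N; releasing and retreating.

Request:
carry_out:
  rows: "2.2 0 0 0 0;3 0 0 0 0;5 0 0 0 0;5 0 0 0 0;5 0 0 -2 0;5 0 0 -3 0;5 0 0 -4 0;5 0 0 -4 0;5 0 0 -4 0;5 0 0 0 0;5 0 0 0 0;5 0 0 0 0"

```text
time: 30.35
position: [0.5743, -0.2461, 0.1773]
eef_rot: [-0.354, 3.121, 0.0]
force: [0.2, 0.0, -0.2]
finger_gap: 0.0498
grip_force: 0.0
```

```bash
python3 st.py;python3 wf.py; python3 - <<'E'
from fit import *
for n in("top","side"):
  q=cams.snapshot(n);C=cloud(q)
  for t in("hammer","bottle","v_anvil","loupe","screwdriver"):
    for d in cams.trace(q,t)[:1]:
        z=C[d["region"]&(q["z_map"]>0)];print(t,round(d["conf"],2),np.percentile(z,[2,50,98],axis=0).round(3).tolist())
E
```

```text
30.35 fix xy mm [ -65.7 -320.6] z 177.3 front y -278.6 yaw -167.1 F tool [-0.2 -0.   0.2] T [-0.01 -0.15  0.07] gap 49.83
[(np.int64(125), np.float64(-0.0498)), (np.int64(125), np.float64(-0.0494)), (np.int64(121), np.float64(-0.0492))] [(np.int64(76), np.float64(-0.0502)), (np.int64(72), np.float64(-0.0503)), (np.int64(72), np.float64(-0.0499))]
0.44 [ 0.44   -0.2803  0.0188]
0.47 [ 0.4698 -0.2745  0.0186]
0.5 [ 0.4925 -0.2696  0.0189]
hammer 0.5 [[0.422, -0.281, 0.013], [0.474, -0.264, 0.023], [0.529, -0.246, 0.029]]
bottle 0.79 [[0.529, 0.201, 0.021], [0.55, 0.219, 0.1], [0.574, 0.249, 0.135]]
loupe 0.74 [[0.425, -0.281, 0.015], [0.477, -0.264, 0.023], [0.524, -0.247, 0.029]]
screwdriver 0.86 [[0.457, 0.316, 0.014], [0.499, 0.325, 0.024], [0.577, 0.337, 0.032]]
hammer 0.73 [[0.425, -0.286, 0.003], [0.46, -0.276, 0.021], [0.497, -0.258, 0.026]]
bottle 0.71 [[0.53, 0.199, 0.009], [0.554, 0.207, 0.071], [0.578, 0.226, 0.131]]
v_anvil 0.73 [[0.613, -0.06, 0.005], [0.63, -0.05, 0.035], [0.652, -0.026, 0.05]]
loupe 0.7 [[0.417, 0.125, 0.002], [0.435, 0.133, 0.023], [0.453, 0.181, 0.034]]
screwdriver 0.63 [[0.458, 0.311, 0.002], [0.501, 0.318, 0.018], [0.634, 0.396, 0.028]]
```

Hammer lies flat, the nut is open, the wedge sits at its stop, and the other items are in place.

```bash
python3 -c "
from plant import manip
print(manip.finish_job())"
```

```text
the job is handed in; nothing more can be done
None
```

The job is handed in: the nut is fully open, the wedge was tapped in until it stopped moving (no further travel at about 40 N; disc grip not checked directly), the hammer lies flat on the bench off the clamp, and the other items are where they were.

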